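# Floating gift-set picture

### The arm

A 6-joint arm with a two-finger parallel gripper is mounted at the origin on a cart in front of the work surface, level with it; the furniture and walls round the work are solid. World frame = base frame: x ahead of the robot, y to its left, z up, the work surface at z = 0. Lengths are in m, angles in degrees, forces in N, time in s.
With the tool pointing down it reaches from about 0.25 to 0.725 m from the base axis. Payload 9.7 kg.
Tool frame: the origin (TCP) lies midway between the tips of the shut fingers; the grasp point (between the pads) lies 19 mm behind it; z points along the fingers, y is the line along which they close (so a half turn about z gives the same grasp; the last joint's range is limited). The gripper opens to 85 mm and grips with 20 to 120 N. Pads are 22 mm wide; open, the fingers measure 114 mm over their backs; the gripper's body (76 mm by 85 mm) begins 54 mm behind the grasp point. The pads swing forward as they close: fully open they stand 13 mm farther back than shut.
Start: joints at [-75.516, 4.979, 10.078, 95.1, 0, 90], TCP at [0.138, -0.533, 0.197] pointing down, gripper open.
Joint ranges: [-179.16, 179.16], [-48.56, 103.87], [-65.8, 70.77], [-126.05, 130.52], [-82.76, 87.17], [-180, 180]. Speed limits (degrees/s): [127.2, 127.2, 147.25, 180, 180, 180].

### API

Orientations are given as [roll, pitch, yaw] about the fixed x, y, z axes, in that order (R = Rz(yaw) Ry(pitch) Rx(roll)).
In Python, from workcell import bot gives the robot as it stands.
- The arm moves only by the shell command python3 -m crank 'ROWS' [FORCE]. ROWS is JSON, a list of rows, each an object with "gripper": the finger opening in mm, from 0 to 85.4; "travel": the shift along the tool's x, y, z in mm, a list of three; "twist": the turn, a rotation vector about the tool's x, y, z in rad, a list of three. In form: [{"gripper": gripper, "travel": [tx, ty, tz], "twist": [rx, ry, rz]}, ...]. A call has 1 to 12 rows; each row shifts and turns the commanded pose from where the row before left it, along the tool's axes as they then stand; what a row does not reach is not made up. A row lasts 1/8 s, in which the tool goes at most 62.5 mm and 10.7 degrees, less where a joint would pass 70% of its speed; a pose out of reach is approached as far as the arm can. A call is refused whole if a number of a shift passes 62.5 or a number of a turn 0.188, either way. A call with a gripper value outside its range is refused whole. The fingers move at their own pace and stop on an object; FORCE is the grip in N (left out, the last holds). Time passes only in rows, so rows that do not move let the fingers close. It gives the time, the measured TCP pose, the force, the opening and the grip force at its end, in the units of the state.
- bot.get_obs(): the state, without advancing time (a new reading comes with each control period).
- bot.camera(name): name is "scene" or "top" or "wrist"; returns the picture (420x560x3 uint8, red, green, blue); there is no depth.
- bot.calibration(name): a dict with "vfov" (degrees; the focal length in pixels is half the picture's height over the tangent of half this angle, whatever the lens; pixels are square), "cx", "cy" (the principal point, pixels), "camera_from_world" (4x4, takes a point from world to camera coordinates). Camera axes: x right, y down, z forward; pixel columns grow to the right and rows downward; lengths in m; the calibration is good to about 2 mm. The wrist camera is an equidistant fisheye: a pixel r from the principal point sees the ray r / f radians off the axis. A picture is of the moment at which its call begins: read the wrist's pose just before it. calibration takes no time and is no camera call; for the wrist camera it gives the pose at the moment of the call.
- bot.job_done(): hands the job in; it is judged then, once.
The state is a dict: "time": time; "q": joint angles; "qd": joint speeds; "joint_efforts": joint torques, N m; "ee_pos": TCP position; "tcp_rot": TCP orientation; "wrist_force": force on the tool from outside, world axes, zero at the start; "torque": the same for the moment, N m; "opening": finger opening in m; "grasp_force": force on a finger pad.
Only numpy, scipy, OpenCV 4.12 (cv2) and the standard library are available. Lean on these libraries where they do the work, as an engineer would, in place of code of your own. Each camera call takes 0.05 s, during which the arm holds its last target. There are 200 camera calls.

### The job

Set up the shop's gift-set picture: first slide the closed glass casket along the table, without lifting it, until it sits square and centred within the four tape corner marks, and leave it there. Then pick up the matchbox, lift it over the row of drinking glasses without disturbing them, and finish still holding it in the gripper, level and motionless about 15 mm above the middle of the casket's lid, its long sides parallel to the casket's, never touching the casket with it.

Things in the scene. Friction and masses are not known exactly. Their poses are not given: they have to be found in the camera images.
- casket: closed casket of glass panes in thin brass frames, loose, 0.55 kg, lid fixed shut, upright walls: x -56 to +59 mm, y -85 to +85 mm, lid top at z = 80 mm; a small lid tab reaches x = -65 mm. Origin: on the underside; at yaw 0 x points away from the robot, y (its long side) to the robot's left. Starts 110 to 160 mm to the +y side of the marks, a little askew; push its +y end wall.
- marks: four L-shaped corners of pale masking tape stuck flat on the table, paper thin (nothing catches on them), 12 mm wide strips with 35 mm legs, that frame the casket's outline with about 4 mm to spare all round. Origin and axes: where the casket's origin and axes must come, on the table.
- matchbox: shut long-match box of card lying flat to the robot's right of the glasses, loose, about 35 g, its tray does not move: 62 mm wide (its x), 110 mm long (its y), 22 mm tall (z, up). Origin: centre of the underside. Hold it across its 62 mm width. Either end may point either way.
- glass0: one of three ribbed clear green drinking glasses standing mouth up in a row that runs away from the robot, between the tape marks and the matchbox: 70 mm wide, 97 mm tall, 0.24 kg, loose. Origin: centre of the underside; z up.
- glass1: one of three ribbed clear green drinking glasses standing mouth up in a row that runs away from the robot, between the tape marks and the matchbox: 70 mm wide, 97 mm tall, 0.24 kg, loose. Origin: centre of the underside; z up.
- glass2: one of three ribbed clear green drinking glasses standing mouth up in a row that runs away from the robot, between the tape marks and the matchbox: 70 mm wide, 97 mm tall, 0.24 kg, loose. Origin: centre of the underside; z up.
Things that resemble listed ones, but are neither listed nor needed, are in the scene too. What is shaped like the glass0 but pink is not meant.

How it is judged (in metres and radians):
On the way, in this order (a step that is already met when the one before it is completed fails the run):
1. the casket sits square within the tape marks, let go of and at rest, while the matchbox still lies on the table (horizontal distance between casket and marks below 0.015 m and angle between the y axis of casket and the y axis of marks, either way round below 0.12 rad and linear speed of casket below 0.01 m/s and contact force between the fingers and casket below 0.1 N and height (world z) of matchbox below 0.02 m), for 0.2 s.
2. the held matchbox passes over the row of glasses, above their rims (height (world z) of matchbox above 0.097 m and (horizontal distance between matchbox and glass0 below 0.075 m or horizontal distance between matchbox and glass1 below 0.075 m or horizontal distance between matchbox and glass2 below 0.075 m)), for 0.02 s.
At the end, for the whole second after the job is handed in: Matchbox gripped, still, 4 to 32 mm above the lid, centred within 12 mm each way, parallel and level within 0.12 rad, touching only the fingers; casket untouched, within 15 mm and 0.12 rad of the marks; glasses upright, within 25 mm of their places (horizontal distance between casket and marks below 0.015 m and angle between the y axis of casket and the y axis of marks, either way round below 0.12 rad and x of matchbox in the frame of casket between -0.012 and 0.012 m and y of matchbox in the frame of casket between -0.012 and 0.012 m and z of matchbox in the frame of casket between 0.084 and 0.112 m and angle between the y axis of matchbox and the y axis of casket, either way round below 0.12 rad and angle between matchbox's own z axis and vertical below 0.12 rad and contact force between the fingers and matchbox above 1 N and contact force between matchbox and casket below 0.05 N and contact force between each of the arm, the fingers and casket below 0.1 N and linear speed of matchbox below 0.02 m/s and linear speed of casket below 0.01 m/s and contact force between matchbox and glass0 below 0.05 N and distance of each of glass0, glass1, glass2 from where it was at the start of the episode below 0.025 m and angle between each of glass0, glass1, glass2's own z axis and vertical below 0.2 rad and contact force between matchbox and glass1 below 0.05 N and contact force between matchbox and glass2 below 0.05 N); the arm keeps its last pose, push and grip.
It fails at once if a drinking glass is moved more than 25 mm or tipped (distance of any of glass0, glass1, glass2 from where it was at the start of the episode above 0.025 m or angle between any of glass0, glass1, glass2's own z axis and vertical above 0.3 rad).
It fails at once if the casket is lifted or tipped (height (world z) of casket above 0.015 m or angle between casket's own z axis and vertical above 0.15 rad).
It fails at once if the matchbox touches the casket (contact force between matchbox and casket above 0.5 N).
It also fails if it takes over 61 s, if anything falls off the work surface, if the arm or the gripper's body presses on something with over 40 N, if the wrist force passes 120 N, or if a joint passes its speed limit or range.

## Working session

There is one attempt and no reset: what is moved stays moved. The work goes in short steps, Python scripts to look and compute and a shell command to move; the robot and the scene stay as the last step left them, time stands still between calls to the robot, and variables do not carry over. Pictures are saved under pics/ and viewed, at most 10 in all, crops included, and the job is handed in when it is done.

```bash
mkdir -p pics; ls; cat > h.py <<'E'
import numpy as np, cv2
from workcell import bot
def save(n,f):
    im=bot.camera(n); cv2.imwrite(f'pics/{f}.png',im[:,:,::-1]); return im
def ray(c,uv,name=''):
    uv=np.atleast_2d(uv).astype(float); f=210/np.tan(np.radians(c['vfov'])/2)
    d=(uv-[c['cx'],c['cy']])/f
    if name=='wrist':
        r=np.linalg.norm(d,axis=1)[:,None]+1e-9; v=np.hstack([d/r*np.sin(r),np.cos(r)])
    else: v=np.hstack([d,np.ones((len(d),1))])
    T=np.linalg.inv(np.array(c['camera_from_world'])); return T[:3,3],v@T[:3,:3].T
def onplane(name,uv,z=0.,c=None):
    c=c or bot.calibration(name); o,v=ray(c,uv,name); return (o+v*((z-o[2])/v[:,2])[:,None])[:,:2]
def pix(name,p,c=None):
    c=c or bot.calibration(name); p=np.atleast_2d(p); T=np.array(c['camera_from_world'])
    q=p@T[:3,:3].T+T[:3,3]; f=210/np.tan(np.radians(c['vfov'])/2)
    if name=='wrist':
        r=np.linalg.norm(q[:,:2],axis=1)[:,None]; d=q[:,:2]/r*np.arctan2(r,q[:,2:])
    else: d=q[:,:2]/q[:,2:]
    return d*f+[c['cx'],c['cy']]
E
python3 - <<'E'
from h import *
a=save('top','top0');b=save('scene','sc0')
for n in('top','scene'):
    c=bot.calibration(n);print(n,c['vfov'],c['cx'],c['cy'],np.linalg.inv(c['camera_from_world']).round(3))
o=bot.get_obs();print(o['ee_pos'],o['tcp_rot'],o['time'])
E
```

```text
pics
top 49.33325430395675 279.195309051825 208.68746498047335 [[-1.000e-03 -9.920e-01  1.230e-01  3.420e-01]
 [-1.000e+00  1.000e-03  5.000e-03 -4.800e-02]
 [-6.000e-03 -1.230e-01 -9.920e-01  1.044e+00]
 [ 0.000e+00  0.000e+00  0.000e+00  1.000e+00]]
scene 56.512083315311834 288.30881569919967 202.4463483955689 [[-0.854 -0.293  0.43   0.083]
 [-0.52   0.489 -0.701  0.594]
 [-0.005 -0.822 -0.57   0.583]
 [ 0.     0.     0.     1.   ]]
[ 0.13749521 -0.53228029  0.1965494 ] [-1.79931606e+02  2.28356327e-04  1.44831559e+01] 0.1
```

View pics/top0.png

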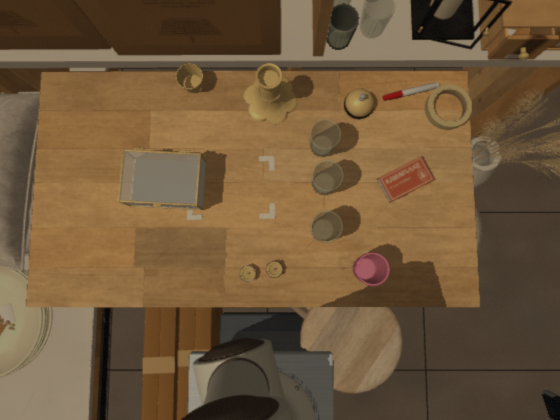

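View pics/sc0.png

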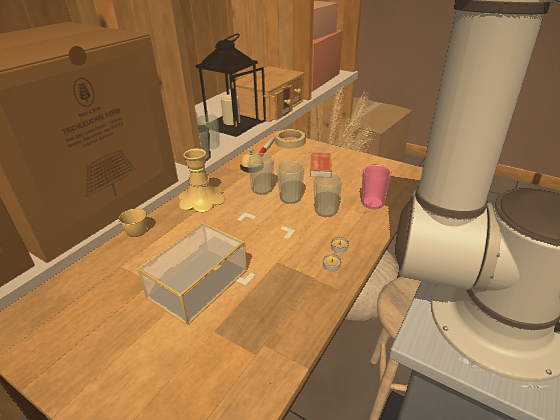

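The top view shows the casket at about (163,179). Three tape Ls are visible at (267,162), (267,212) and (194,214). The green glasses are at (325,138), (327,177) and (327,227), and the matchbox is at (406,179). Decoys are the pink glass (371,269), the tape roll (449,107), the brass bowl (190,77) and the grey glass on the shelf (343,25).

```bash
python3 - <<'E'
from h import *
im=cv2.imread('pics/top0.png'); hsv=cv2.cvtColor(im,cv2.COLOR_BGR2HSV)
def blobs(m,lo,box):
    x0,y0,x1,y1=box; mm=np.zeros_like(m); mm[y0:y1,x0:x1]=m[y0:y1,x0:x1]
    return [c for c in cv2.findContours(mm,cv2.RETR_EXTERNAL,cv2.CHAIN_APPROX_NONE)[0] if cv2.contourArea(c)>lo]
tape=((hsv[...,1]<95)&(hsv[...,2]>165)).astype(np.uint8)
for c in blobs(tape,20,(180,140,290,230)):
    p=c[:,0].astype(float); w=onplane('top',p); print('tape',cv2.contourArea(c),p.mean(0).round(),'pix',p.min(0),p.max(0),'x',w[:,0].min().round(4),w[:,0].max().round(4),'y',w[:,1].min().round(4),w[:,1].max().round(4))
red=(((hsv[...,0]<8)|(hsv[...,0]>172))&(hsv[...,1]>150)&(hsv[...,2]>90)).astype(np.uint8)
for c in blobs(red,200,(370,150,445,210)):
    w=onplane('top',c[:,0],.022); r=cv2.minAreaRect((w*1000).astype(np.float32)); print('mb',r, cv2.boxPoints(r))
for uv in [(121,150),(205,151),(199,209),(121,206)]: print('lid?',uv,onplane('top',[uv],.08).round(4))
for p in [(309,123,340,156),(311,160,343,195),(311,211,343,243)]: print('glass rim guess',onplane('top',[((p[0]+p[2])/2,p[1]+15)],.097))
print(pix('top',[[.1375,-.532,.197],[0,0,0]]))
a=cv2.resize(im[135:225,105:285],None,fx=4,fy=4,interpolation=cv2.INTER_CUBIC)
b=cv2.resize(im[110:250,300:440],None,fx=3,fy=3,interpolation=cv2.INTER_CUBIC)[:240]
b=cv2.resize(im[110:250,300:440],(240,240),interpolation=cv2.INTER_CUBIC)
o=np.zeros((600,720,3),np.uint8);o[:360]=a;o[360:,:240]=b
cv2.imwrite('pics/crop.png',o)
E
```

```text
lid? (121, 150) [[0.59  0.299]]
lid? (205, 151) [[0.5873 0.1171]]
lid? (199, 209) [[0.4612 0.1275]]
lid? (121, 206) [[0.4679 0.2938]]
glass rim guess [[ 0.6107597  -0.13947936]]
glass rim guess [[ 0.53077338 -0.14370211]]
glass rim guess [[ 0.42315634 -0.14223805]]
[[554.24149614 381.2475025 ]
 [259.78529338 424.02912244]]
```

View pics/crop.png

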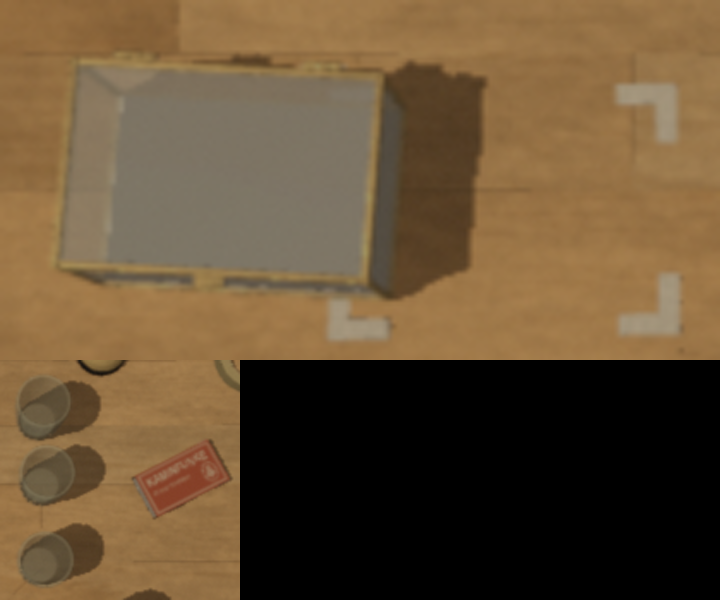

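The crop shows the casket lid corners at (124.5,150.5), (200.8,153.3), (198,205) and (119.3,201.8), with the tab on the near side. Inner tape corners are at (269,161), (270,213) and (192,214.5). The red matchbox is confirmed and is clearly not one of the glasses.

```bash
python3 - <<'E'
from h import *
im=cv2.imread('pics/top0.png')
def rect(n,uv,z):
    w=onplane('top',uv,z)*1000; d=np.linalg.norm(w-np.roll(w,-1,0),axis=1); print(n,w.round(1).tolist(),'sides',d.round(1),'c',w.mean(0).round(1))
    return w
l=rect('lid',[(124.5,150.5),(200.75,153.25),(198,205),(119.25,201.75)],.08)
ti=rect('in',[(269,161.25),(270,213.25),(192.25,214.5)],0); rect('out',[(274.25,156),(275.25,218.25),(187,220)],0)
print('marks centre',(ti[0]+ti[2])/2)
ang=lambda v:np.degrees(np.arctan2(-v[0],v[1]))
print('yaw lid',ang(l[0]-l[1]),ang(l[3]-l[2]),'marks',ang(ti[2]-ti[1]),ang(np.array([-(ti[0]-ti[1])[1],(ti[0]-ti[1])[0]])))
mb=np.array([(133,479),(211,440),(231,479),(154,517)])-[0,360]
m=rect('mb',mb/1.7143+[300,110],.022); print(ang(m[0]-m[1]),ang(m[3]-m[2]))
# glasses: crop rim & base
for g in [(44,404,39,420),(49,474,41,487),(47,558,42,567)]:
    g=np.array(g,float); g[[1,3]]-=360; g/=1.7143; g+= [300,110,300,110]; print('glass rim',onplane('top',[g[:2]],.097).round(4),'base',onplane('top',[g[2:]],0.005).round(4))
E
```

```text
lid [[588.8, 291.3], [582.4, 126.2], [469.8, 129.8], [477.0, 298.0]] sides [165.2 112.7 168.3 112. ] c [529.5 211.3]
in [[582.9, -18.9], [461.0, -21.4], [458.4, 157.3]] sides [122.  178.8 215.8] c [500.8  39. ]
out [[595.4, -31.1], [449.4, -33.5], [445.7, 169.1]] sides [146.  202.6 250. ] c [496.8  34.8]
marks centre [520.64647601  69.23222598]
yaw lid -2.2315404550284232 -2.4640017602994067 marks 0.8478314272932955 1.193969318417309
mb [[535.3, -265.7], [587.8, -370.7], [535.1, -395.0], [484.6, -291.9]] sides [117.4  58.  114.9  57.1] c [ 535.7 -330.8]
26.55306108912802 26.101232020063605
glass rim [[ 0.6159 -0.142 ]] base [[ 0.6201 -0.1441]]
glass rim [[ 0.5276 -0.147 ]] base [[ 0.5279 -0.1456]]
glass rim [[ 0.4242 -0.1431]] base [[ 0.4202 -0.1455]]
```

```bash
cat >> h.py <<'E'
def togo(x,y,z,yaw):
    "tool-axis shift (mm) and turn (rad) from here to a tool-down pose (mm, deg)"
    from scipy.spatial.transform import Rotation as R
    o=bot.get_obs(); Rn=R.from_euler('xyz',o['tcp_rot'],degrees=True); Rt=R.from_euler('xyz',[180,0,yaw],degrees=True)
    print('t',round(o['time'],2),'pos',(1000*np.array(o['ee_pos'])).round(1),'rpy',np.round(o['tcp_rot'],1),'F',np.round(o['wrist_force'],1),'open',round(o['opening']*1000,1))
    print('travel',Rn.inv().apply(np.array([x,y,z])-1000*np.array(o['ee_pos'])).round(1),'twist',(Rn.inv()*Rt).as_rotvec().round(3))
E
r='{"gripper":60,"travel":[35,-43.5,0],"twist":[0,0,0]}'
true; python3 -m crank '[{"gripper":60,"travel":[35,-43.5,0],"twist":[0,0,0]},{"gripper":60,"travel":[35,-43.5,0],"twist":[0,0,0]},{"gripper":60,"travel":[35,-43.5,0],"twist":[0,0,0]},{"gripper":60,"travel":[35,-43.5,0],"twist":[0,0,0]},{"gripper":60,"travel":[35,-43.5,0],"twist":[0,0,0]},{"gripper":60,"travel":[35,-43.5,0],"twist":[0,0,0]},{"gripper":60,"travel":[35,-43.5,0],"twist":[0,0,0]},{"gripper":60,"travel":[35,-43.5,0],"twist":[0,0,0]},{"gripper":60,"travel":[35,-43.5,0],"twist":[0,0,0]},{"gripper":60,"travel":[35,-43.5,0],"twist":[0,0,0]},{"gripper":60,"travel":[35,-43.5,0],"twist":[0,0,0]},{"gripper":60,"travel":[35,-43.5,0],"twist":[0,0,0]}]'
python3 -c "from h import *;togo(533,330,120,87.7)"
```

```text
time: 1.6
ee_pos: [0.414, 0.0799, 0.1971]
tcp_rot: [180.0, -0.0, 14.5]
wrist_force: [1.5, -1.8, 0.8]
opening: 0.0596
grasp_force: 0.0
t 1.6 pos [414.   79.9 197.1] rpy [180.   -0.   14.5] F [ 1.5 -1.8  0.8] open 59.6
travel [ 177.9 -212.3   77.1] twist [ 0.    -0.    -1.277]
```

```bash
python3 -m crank '[{"gripper":60,"travel":[35.6,-42.5,0],"twist":[0,0,0]},{"gripper":60,"travel":[35.6,-42.5,0],"twist":[0,0,0]},{"gripper":60,"travel":[35.6,-42.5,0],"twist":[0,0,0]},{"gripper":60,"travel":[35.6,-42.5,0],"twist":[0,0,0]},{"gripper":60,"travel":[35.6,-42.5,0],"twist":[0,0,0]},{"gripper":60,"travel":[0,0,0],"twist":[0,0,-0.182]},{"gripper":60,"travel":[0,0,10],"twist":[0,0,-0.182]},{"gripper":60,"travel":[0,0,10],"twist":[0,0,-0.182]},{"gripper":60,"travel":[0,0,10],"twist":[0,0,-0.182]},{"gripper":60,"travel":[0,0,10],"twist":[0,0,-0.182]},{"gripper":60,"travel":[0,0,10],"twist":[0,0,-0.182]},{"gripper":60,"travel":[0,0,10],"twist":[0,0,-0.182]}]'
python3 - <<'E'
from h import *
togo(533,330,18,87.7)
c=bot.calibration('wrist'); save('wrist','w1'); print(pix('wrist',[[.533,.3,.08],[.59,.29,.08],[.477,.298,.08],[.533,.33,0]],c))
E
```

```text
time: 3.1
ee_pos: [0.5479, 0.253, 0.1418]
tcp_rot: [-178.8, -3.7, 95.7]
wrist_force: [0.2, 0.1, 1.3]
opening: 0.06
grasp_force: 0.0
t 3.1 pos [547.9 253.  141.8] rpy [-178.8   -3.7   95.7] F [0.2 0.1 1.3] open 60.0
travel [ 70.   -4.5 128.7] twist [-0.026 -0.063  0.14 ]
[[264.44762779 149.12464746]
 [338.42313821 170.55279167]
 [191.62010438 145.66890663]
 [272.3276075  116.47343333]]
```

View pics/w1.png

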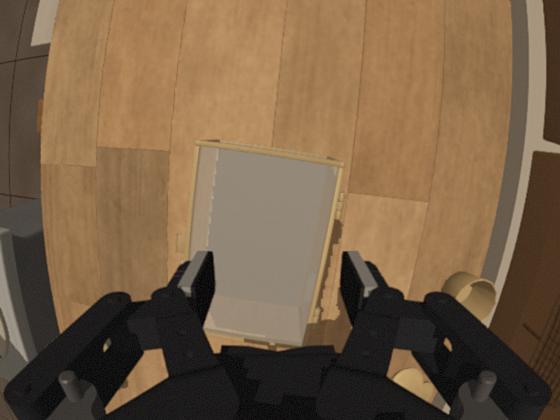

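The wrist picture shows the lid's +y edge from (197,141) to (342,161). That is within a few pixels of the prediction, so the casket pose is confirmed. The arm pose is off what I commanded, so I'll let it settle and check the joints.

```bash
python3 -m crank '[{"gripper":60,"travel":[0,0,0],"twist":[0,0,0]},{"gripper":60,"travel":[0,0,0],"twist":[0,0,0]}]'
python3 -c "
from h import *
o=bot.get_obs();print(np.round(o['q'],1),np.round(o['qd'],1))
togo(533,325,120,87.7)"
```

```text
time: 3.4
ee_pos: [0.5483, 0.2531, 0.143]
tcp_rot: [-178.8, -3.7, 95.1]
wrist_force: [0.6, 0.2, -0.3]
opening: 0.0602
grasp_force: 0.0
[ 22.7  11.6  11.4  89.8   3.9 107.5] [ 0.  -0.2  0.1 -0.1  0.  -0.9]
t 3.4 pos [548.3 253.1 143. ] rpy [-178.8   -3.7   95.1] F [ 0.6  0.2 -0.3] open 60.2
travel [71.4 -8.2 27.9] twist [-0.025 -0.064  0.13 ]
```

```bash
python3 -m crank '[{"gripper":60,"travel":[24,-3,0],"twist":[-0.008,-0.021,0.043]},{"gripper":60,"travel":[24,-3,0],"twist":[-0.008,-0.021,0.043]},{"gripper":60,"travel":[24,-3,0],"twist":[-0.008,-0.021,0.043]},{"gripper":60,"travel":[0,0,0],"twist":[0,0,0]}]'
python3 -c "
from h import *
togo(533,325,18,87.7)"
```

```text
time: 3.9
ee_pos: [0.5352, 0.326, 0.146]
tcp_rot: [-180.0, -0.0, 88.0]
wrist_force: [0.4, 0.1, -0.1]
opening: 0.0602
grasp_force: 0.0
t 3.9 pos [535.2 326.  146. ] rpy [-180.   -0.   88.] F [ 0.4  0.1 -0.1] open 60.2
travel [ -1.2  -2.  128. ] twist [-0.001 -0.001  0.005]
```

```bash
python3 -m crank '[{"gripper":60,"travel":[0,-0.5,32],"twist":[0,0,0]},{"gripper":60,"travel":[0,-0.5,32],"twist":[0,0,0]},{"gripper":60,"travel":[0,-0.5,32],"twist":[0,0,0]},{"gripper":60,"travel":[0,-0.5,32],"twist":[0,0,0]},{"gripper":60,"travel":[0,0,0],"twist":[0,0,0]},{"gripper":60,"travel":[-4,0,0],"twist":[0,0,0]},{"gripper":60,"travel":[-4,0,0],"twist":[0,0,0]},{"gripper":60,"travel":[-4,0,0],"twist":[0,0,0]},{"gripper":60,"travel":[-4,0,0],"twist":[0,0,0]}]'
python3 -c "
from h import *
togo(533,325,18,87.7)"
```

```text
time: 5.03
ee_pos: [0.5333, 0.3095, 0.0192]
tcp_rot: [180.0, -0.2, 88.0]
wrist_force: [-1.0, 6.7, 4.0]
opening: 0.0599
grasp_force: 2.9
t 5.03 pos [533.3 309.5  19.2] rpy [180.   -0.2  88. ] F [-1.   6.7  4. ] open 59.9
travel [15.5 -0.8  1.2] twist [ 0.    -0.003  0.005]
```

```bash
python3 -m crank '[{"gripper":60,"travel":[-8,-0.8,0],"twist":[0,0,-0.003]},{"gripper":60,"travel":[-8,-0.8,0],"twist":[0,0,-0.003]},{"gripper":60,"travel":[-8,-0.8,0],"twist":[0,0,-0.003]},{"gripper":60,"travel":[-8,-0.8,0],"twist":[0,0,-0.003]},{"gripper":60,"travel":[-8,-0.8,0],"twist":[0,0,-0.003]},{"gripper":60,"travel":[-8,-0.8,0],"twist":[0,0,-0.003]},{"gripper":60,"travel":[-8,-0.8,0],"twist":[0,0,-0.003]},{"gripper":60,"travel":[-8,-0.8,0],"twist":[0,0,-0.003]},{"gripper":60,"travel":[-8,-0.8,0],"twist":[0,0,-0.003]},{"gripper":60,"travel":[-8,-0.8,0],"twist":[0,0,-0.003]},{"gripper":60,"travel":[-8,-0.8,0],"twist":[0,0,-0.003]},{"gripper":60,"travel":[-8,-0.8,0],"twist":[0,0,-0.003]}]'
python3 -c "
from h import *
togo(519,166,18,91)
im=save('top','t2'); cv2.imwrite('pics/t2c.png',cv2.resize(im[130:240,110:310,::-1],None,fx=4,fy=4,interpolation=2))"
```

```text
time: 6.52
ee_pos: [0.5222, 0.2136, 0.0191]
tcp_rot: [179.9, -0.2, 90.1]
wrist_force: [1.0, 5.9, 4.7]
opening: 0.06
grasp_force: 2.9
t 6.53 pos [522.2 213.6  19.1] rpy [179.9  -0.2  90.1] F [1.  5.9 4.7] open 60.0
travel [-47.6  -3.3   0.9] twist [ 0.001 -0.003 -0.016]
```

View pics/t2c.png

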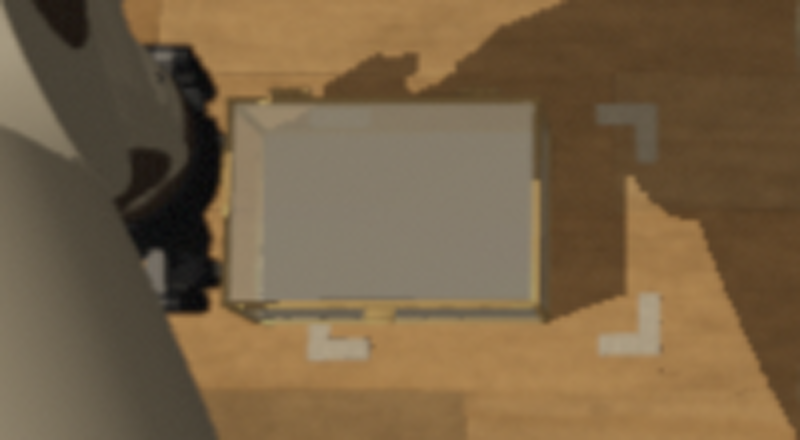

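Midway, the lid corners in the crop are about (232,99), (536,101), (540,304) and (226,305). The casket is square and follows the fingers.

```bash
python3 - <<'E'
from h import *
w=onplane('top',np.array([(232,99),(536,101),(540,304),(226,305)])/4+[110,130],.08)*1000
print(w.round(1),w.mean(0))
E
```

```text
[[579.2 196.9]
 [577.8  32.8]
 [467.5  29.7]
 [467.2 196.8]] [522.91780504 114.0595263 ]
```

```bash
python3 -m crank '[{"gripper":60,"travel":[-8,-0.5,0],"twist":[0,0,-0.003]},{"gripper":60,"travel":[-8,-0.5,0],"twist":[0,0,-0.003]},{"gripper":60,"travel":[-8,-0.5,0],"twist":[0,0,-0.003]},{"gripper":60,"travel":[-8,-0.5,0],"twist":[0,0,-0.003]},{"gripper":60,"travel":[-6,-0.5,0],"twist":[0,0,-0.003]},{"gripper":60,"travel":[-4,0,0],"twist":[0,0,0]},{"gripper":60,"travel":[-2,0,0],"twist":[0,0,0]},{"gripper":60,"travel":[-1,0,0],"twist":[0,0,0]},{"gripper":60,"travel":[0,0,0],"twist":[0,0,0]}]'
python3 -c "
from h import *
togo(519,167,18,91)"
```

```text
time: 7.7
ee_pos: [0.52, 0.1687, 0.0189]
tcp_rot: [179.9, -0.2, 90.9]
wrist_force: [0.8, 5.2, 3.5]
opening: 0.0603
grasp_force: 2.8
t 7.7 pos [520.  168.7  18.9] rpy [179.9  -0.2  90.9] F [0.8 5.2 3.5] open 60.3
travel [-1.7 -1.   0.9] twist [ 0.001 -0.003 -0.001]
```

Next I'll back off 40 mm and look.

```bash
python3 -m crank '[{"gripper":60,"travel":[-1,0,0],"twist":[0,0,0]},{"gripper":60,"travel":[4,0,0],"twist":[0,0,0]},{"gripper":60,"travel":[16,0,0],"twist":[0,0,0]},{"gripper":60,"travel":[20,0,0],"twist":[0,0,0]},{"gripper":60,"travel":[0,0,-60],"twist":[0,0,0]},{"gripper":60,"travel":[0,0,-60],"twist":[0,0,0]},{"gripper":60,"travel":[0,0,-50],"twist":[0,0,0]},{"gripper":60,"travel":[0,0,0],"twist":[0,0,0]}]'
python3 - <<'E'
from h import *
togo(520,-100,190,91)
c=bot.calibration('wrist'); w=save('wrist','w3')
im=save('top','t3'); cv2.imwrite('pics/t3c.png',cv2.resize(im[130:240,150:350,::-1],None,fx=4,fy=4,interpolation=2))
E
```

```text
time: 8.7
ee_pos: [0.5203, 0.2084, 0.1922]
tcp_rot: [179.7, -0.2, 90.9]
wrist_force: [-0.3, 0.1, -1.2]
opening: 0.0601
grasp_force: 0.0
t 8.7 pos [520.3 208.4 192.2] rpy [179.7  -0.2  90.9] F [-0.3  0.1 -1.2] open 60.1
travel [-308.4   -5.4    1.2] twist [ 0.005 -0.003 -0.001]
```

View pics/t3c.png

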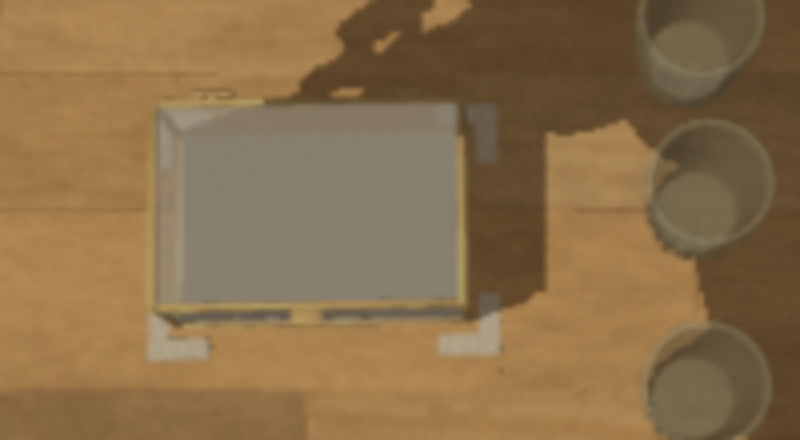

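The casket is framed by the marks. Its lid corners in the crop are (154,101), (463,102), (467,306) and (151,308), and the glasses are untouched.

```bash
python3 - <<'E'
from h import *
w=onplane('top',np.array([(154,101),(463,102),(467,306),(151,308)])/4+[150,130],.08)*1000
print(w.round(1),w.mean(0))
t=onplane('top',np.array([(497,104),(500,355),(148,360)])/4+[150,130],0)*1000
print(t.round(1),(t[0]+t[2])/2)
print('tab',onplane('top',np.array([[308,322]])/4+[150,130],.06)*1000)
# wrist view: brass lid outline
print(pix('wrist',np.array([[.578,-.016,.08],[.578,.154,.08],[.463,.154,.08],[.463,-.016,.08]])))
togo(535.7,-330.8,150,116.3)
E
```

```text
[[578.  152.6]
 [577.1 -14.1]
 [466.3 -16.5]
 [465.5 151.5]] [521.75261582  68.36849489]
[[595.4 -31.1]
 [448.3 -32.9]
 [445.7 169.1]] [520.54374143  69.00680011]
tab [[460.29024778  70.29048325]]
[[322.49537912 376.35305877]
 [336.98799921 249.20318345]
 [217.20439235 247.33838375]
 [227.06366382 375.00938222]]
t 8.8 pos [519.  207.6 187.6] rpy [-180.    -0.    90.9] F [ 0.1 -0.1 -0.4] open 60.2
travel [-538.7    7.9   37.3] twist [-0.001 -0.001 -0.443]
```

View pics/w3.png

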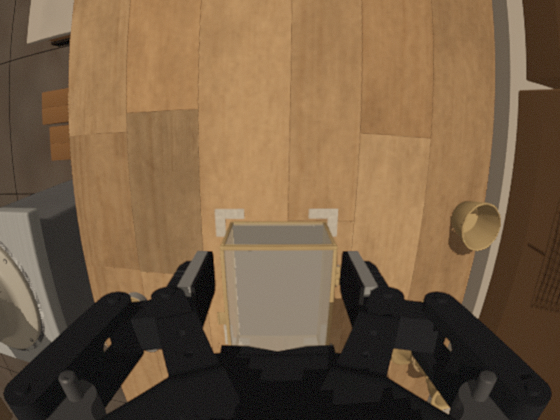

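The wrist view shows the tape corners evenly framing the casket's +y end, at (228,215) and (324,215). The push is done, so I'm moving to the matchbox.

```bash
python3 -m crank '[{"gripper":85,"travel":[-30,0,0],"twist":[0,0,0]},{"gripper":85,"travel":[-50,1,0],"twist":[0,0,0]},{"gripper":85,"travel":[-50,1,0],"twist":[0,0,0]},{"gripper":85,"travel":[-50,1,0],"twist":[0,0,0]},{"gripper":85,"travel":[-50,1,0],"twist":[0,0,0]},{"gripper":85,"travel":[-50,1,0],"twist":[0,0,0]},{"gripper":85,"travel":[-50,1,0],"twist":[0,0,0]},{"gripper":85,"travel":[-50,1,0],"twist":[0,0,0]},{"gripper":85,"travel":[-50,0,0],"twist":[0,0,0]},{"gripper":85,"travel":[-50,0,0],"twist":[0,0,0]},{"gripper":85,"travel":[-50,0,0],"twist":[0,0,0]},{"gripper":85,"travel":[0,0,0],"twist":[0,0,0]}]'
python3 -c "
from h import *
togo(535.7,-330.8,150,116.3)"
```

```text
time: 10.3
ee_pos: [0.5334, -0.3255, 0.1842]
tcp_rot: [-179.7, -0.1, 90.7]
wrist_force: [-0.6, 0.9, 0.7]
opening: 0.0852
grasp_force: 0.0
t 10.3 pos [ 533.4 -325.5  184.2] rpy [-1.797e+02 -1.000e-01  9.070e+01] F [-0.6  0.9  0.7] open 85.2
travel [-5.5  2.4 34.2] twist [-0.004 -0.004 -0.447]
```

```bash
python3 -m crank '[{"gripper":85,"travel":[-1,1,10],"twist":[0,0,-0.09]},{"gripper":85,"travel":[-1,1,10],"twist":[0,0,-0.09]},{"gripper":85,"travel":[-1,0,10],"twist":[0,0,-0.09]},{"gripper":85,"travel":[-1,0,4],"twist":[0,0,-0.09]},{"gripper":85,"travel":[0,0,0],"twist":[0,0,-0.087]},{"gripper":85,"travel":[0,0,0],"twist":[0,0,0]}]'
python3 - <<'E'
from h import *
togo(535.7,-330.8,0,116.3)
c=bot.calibration('wrist'); im=save('wrist','w4')
h=cv2.cvtColor(im,cv2.COLOR_RGB2HSV)
red=(((h[...,0]<8)|(h[...,0]>172))&(h[...,1]>140)&(h[...,2]>60)).astype(np.uint8)
red=cv2.morphologyEx(red,cv2.MORPH_CLOSE,np.ones((5,5)))
for k in cv2.findContours(red,cv2.RETR_EXTERNAL,cv2.CHAIN_APPROX_NONE)[0]:
    if cv2.contourArea(k)<1500: continue
    w=onplane('wrist',k[:,0],.022,c)*1000; r=cv2.minAreaRect(w.astype(np.float32)); print(cv2.contourArea(k),k[:,0].min(0),k[:,0].max(0),r)
E
```

```text
time: 11.05
ee_pos: [0.5367, -0.3257, 0.1522]
tcp_rot: [-179.9, -0.2, 116.5]
wrist_force: [0.6, -0.5, 0.0]
opening: 0.0847
grasp_force: 0.0
t 11.05 pos [ 536.7 -325.7  152.2] rpy [-179.9   -0.2  116.5] F [ 0.6 -0.5  0. ] open 84.7
travel [ -4.5  -2.9 152.2] twist [-0.002 -0.003  0.004]
5997.0 [246 137] [308 246] ((539.3743286132812, -330.44000244140625), (59.61951446533203, 109.44983673095703), 27.494789123535156)
```

View pics/w4.png

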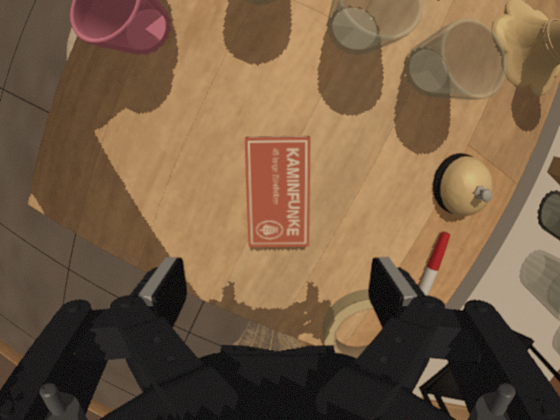

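The wrist view shows the matchbox at (277,192). The fit gives 60 x 109 mm, centre (539.4,-330.4), axis 27.5°, which agrees with the first estimate.

```bash
python3 - <<'E'
from h import *
togo(539.2,-330.5,1,117.2)
E
```

```text
t 11.1 pos [ 536.7 -325.9  152.5] rpy [-1.799e+02 -1.000e-01  1.165e+02] F [-0.3 -0.5 -0.3] open 84.8
travel [ -5.6   0.4 151.5] twist [-0.002 -0.002 -0.013]
```

```bash
python3 -m crank '[{"gripper":85,"travel":[-2.8,0.2,35],"twist":[0,0,-0.006]},{"gripper":85,"travel":[-2.8,0.2,35],"twist":[0,0,-0.006]},{"gripper":85,"travel":[0,0,35],"twist":[0,0,0]},{"gripper":85,"travel":[0,0,25],"twist":[0,0,0]},{"gripper":85,"travel":[0,0,13],"twist":[0,0,0]},{"gripper":85,"travel":[0,0,8],"twist":[0,0,0]},{"gripper":85,"travel":[0,0,0],"twist":[0,0,0]}]'
python3 -c "
from h import *
togo(539.2,-330.5,1,117.2)"
```

```text
time: 11.98
ee_pos: [0.5396, -0.3317, 0.0026]
tcp_rot: [-180.0, -0.1, 117.2]
wrist_force: [0.1, 0.7, 0.3]
opening: 0.0849
grasp_force: 0.0
t 11.97 pos [ 539.6 -331.7    2.6] rpy [-1.800e+02 -1.000e-01  1.172e+02] F [0.1 0.7 0.3] open 84.9
travel [1.3 0.2 1.6] twist [-0.001 -0.001 -0.   ]
```

```bash
python3 -m crank '[{"gripper":70,"travel":[0,0,0],"twist":[0,0,0]},{"gripper":56,"travel":[0,0,0],"twist":[0,0,0]},{"gripper":50,"travel":[0,0,0],"twist":[0,0,0]},{"gripper":50,"travel":[0,0,0],"twist":[0,0,0]},{"gripper":50,"travel":[0,0,0],"twist":[0,0,0]},{"gripper":50,"travel":[0,0,0],"twist":[0,0,0]}]' 30
python3 -m crank '[{"gripper":50,"travel":[0,0,-10],"twist":[0,0,0]},{"gripper":50,"travel":[0,0,-20],"twist":[0,0,0]},{"gripper":50,"travel":[0,0,-30],"twist":[0,0,0]},{"gripper":50,"travel":[0,0,-40],"twist":[0,0,0]},{"gripper":50,"travel":[0,0,-40],"twist":[0,0,0]},{"gripper":50,"travel":[0,0,-40],"twist":[0,0,0]},{"gripper":50,"travel":[0,0,-10],"twist":[0,0,0]},{"gripper":50,"travel":[0,0,0],"twist":[0,0,0]}]'
python3 - <<'E'
from h import *
togo(540,-230,190,117)
im=save('scene','s5'); c=bot.calibration('wrist'); w=save('wrist','w5')
cv2.imwrite('pics/c5.png',np.hstack([im[100:320,200:480],w[180:400,140:420]])[:,:,::-1])
E
```

```text
time: 12.72
ee_pos: [0.5395, -0.3318, 0.0024]
tcp_rot: [-180.0, -0.1, 117.2]
wrist_force: [0.7, -0.1, 0.7]
opening: 0.0502
grasp_force: 0.0
time: 13.72
ee_pos: [0.54, -0.3321, 0.1936]
tcp_rot: [180.0, 0.0, 117.2]
wrist_force: [0.2, -0.1, -0.4]
opening: 0.0498
grasp_force: 0.0
t 13.72 pos [ 540.  -332.1  193.6] rpy [180.    0.  117.2] F [ 0.2 -0.1 -0.4] open 49.8
travel [90.8 46.6  3.6] twist [0.    0.001 0.003]
```

View pics/c5.png

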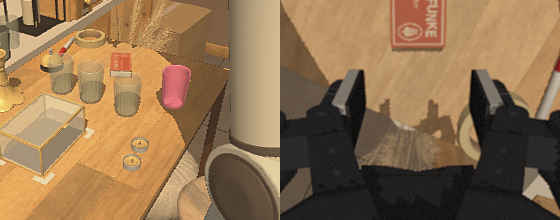

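The grip missed: the crop shows the matchbox still on the table, and the fingers shut to 50 mm with no force. I'll measure why.

```bash
python3 - <<'E'
from h import *
def red(name,im,c,box=None):
    h=cv2.cvtColor(im,cv2.COLOR_RGB2HSV)
    m=(((h[...,0]<8)|(h[...,0]>172))&(h[...,1]>140)&(h[...,2]>60)).astype(np.uint8)
    m=cv2.morphologyEx(m,cv2.MORPH_CLOSE,np.ones((5,5)))
    for k in cv2.findContours(m,cv2.RETR_EXTERNAL,cv2.CHAIN_APPROX_NONE)[0]:
        if cv2.contourArea(k)>(400 if name=='wrist' else 150):
            r=cv2.minAreaRect((onplane(name,k[:,0],.022,c)*1000).astype(np.float32)); print(name,cv2.contourArea(k),k[:,0].mean(0),np.round(r[0],1),np.round(r[1],1),round(r[2],1))
c=bot.calibration('wrist'); o=bot.get_obs(); p=np.array(o['ee_pos'])
print('tcp pix',pix('wrist',[p,[p[0],p[1],.022],[p[0],p[1],0]],c), c['cx'],c['cy'])
print(np.linalg.inv(c['camera_from_world']).round(3))
red('wrist',bot.camera('wrist'),c); im=bot.camera('scene'); red('scene',im,bot.calibration('scene'));red('top',bot.camera('top'),bot.calibration('top'))
print(onplane('scene',[[321,165]],.022))
E
```

```text
tcp pix [[276.99769236 236.17913977]
 [277.29908017 180.5299766 ]
 [277.3187697  176.89052324]] 277.1229570213527 207.307124941258
[[ 0.889  0.44   0.122  0.509]
 [ 0.457 -0.856 -0.241 -0.272]
 [-0.002  0.271 -0.963  0.369]
 [ 0.     0.     0.     1.   ]]
wrist 4086.5 [275.98533724 174.46627566] [ 539.1 -330.8] [ 59.5 108.7] 26.5
[[ 0.52467333 -0.30895524]]
```

```bash
python3 - <<'E'
from h import *
from scipy.spatial.transform import Rotation as R
o=bot.get_obs(); p=np.array(o['ee_pos']); Rn=R.from_euler('xyz',o['tcp_rot'],degrees=True)
c=bot.calibration('wrist')
for uv in [(212,248),(222,252),(210,300),(332,252),(342,248)]:
    a,v=ray(c,[uv],'wrist'); a=Rn.inv().apply(a-p);v=Rn.inv().apply(v)[0]
    s=np.sign(v[1])*0.025; t=(s-a[1])/v[1]; print(uv,((a+v*t)*1000).round(1))
    t=(0-a[0])/v[0]; print('   x=0:',((a+v*t)*1000).round(1))
im=cv2.imread('pics/w5.png'); 
cv2.imwrite('pics/c6.png',cv2.resize(im[215:345,180:380],None,fx=4,fy=4,interpolation=2))
E
```

```text
(212, 248) [ 19.1 -25.  -63. ]
   x=0: [  0.  -34.8 -18.3]
(222, 252) [  8.4 -25.  -42.5]
   x=0: [  0.  -28.6 -23.4]
(210, 300) [  2.6 -25.  -74.4]
   x=0: [  0.  -26.  -70.3]
(332, 252) [  8.5  25.  -42.7]
   x=0: [  0.   28.6 -23.4]
(342, 248) [ 19.2  25.  -63.3]
   x=0: [  0.   34.9 -18.3]
```

View pics/c6.png

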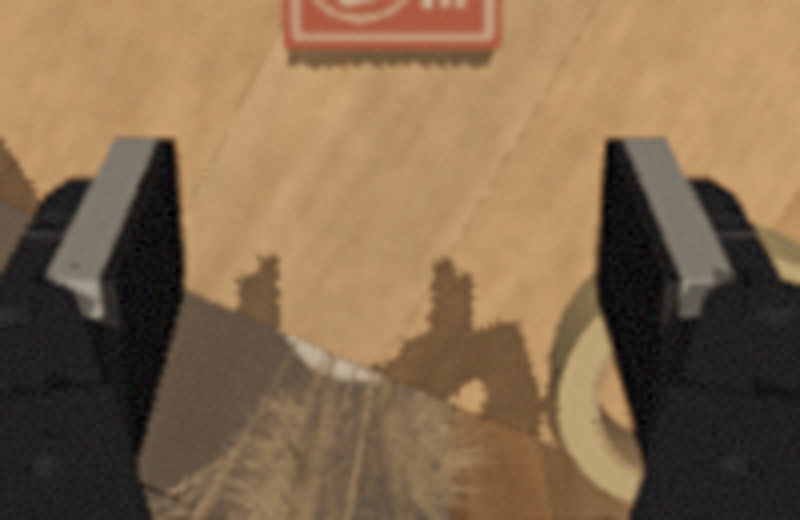

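The pads project well behind the TCP, which would explain passing over the box. I've used all 10 views, so from here I'll work numerically. I'll shut the fingers in the air and find where the tip appears in the wrist picture.

```bash
python3 -m crank '[{"gripper":0,"travel":[0,0,0],"twist":[0,0,0]},{"gripper":0,"travel":[0,0,0],"twist":[0,0,0]},{"gripper":0,"travel":[0,0,0],"twist":[0,0,0]},{"gripper":0,"travel":[0,0,0],"twist":[0,0,0]},{"gripper":0,"travel":[0,0,0],"twist":[0,0,0]}]'
python3 - <<'E'
from h import *
from scipy.spatial.transform import Rotation as R
o=bot.get_obs(); p=np.array(o['ee_pos']); Rn=R.from_euler('xyz',o['tcp_rot'],degrees=True); c=bot.calibration('wrist')
im=save('wrist','w7').astype(int); old=cv2.imread('pics/w5.png')[:,:,::-1].astype(int)
d=(np.abs(im-old).sum(2)>60)
for r in range(215,300,5): 
    k=np.flatnonzero(d[r,235:320])+235; print(r,(k.min(),k.max(),len(k)) if len(k) else '-', [int(im[r,q].sum()) for q in (262,270,277,284,292)])
for z in(0,-10,-19,-30,-45): print(z,pix('wrist',[p+Rn.apply([x,0,z/1000]) for x in (-.011,.011)],c).round(1).tolist())
E
```

```text
time: 14.6
ee_pos: [0.5397, -0.3319, 0.1925]
tcp_rot: [-180.0, -0.1, 117.2]
wrist_force: [-0.2, -0.3, -0.1]
opening: 0.0002
grasp_force: 0.0
215 - [349, 432, 360, 353, 419]
220 - [336, 419, 325, 330, 333]
225 - [374, 383, 377, 384, 379]
230 - [295, 308, 275, 330, 298]
235 - [459, 450, 426, 451, 436]
240 - [475, 438, 444, 438, 443]
245 - [466, 427, 427, 425, 448]
250 (np.int64(263), np.int64(291), 29) [431, 359, 75, 363, 420]
255 (np.int64(263), np.int64(291), 29) [397, 356, 94, 357, 396]
260 (np.int64(248), np.int64(306), 59) [339, 356, 81, 353, 343]
265 (np.int64(246), np.int64(308), 63) [346, 355, 65, 357, 353]
270 (np.int64(245), np.int64(309), 65) [362, 356, 87, 358, 358]
275 (np.int64(244), np.int64(310), 67) [360, 356, 97, 358, 359]
280 (np.int64(243), np.int64(311), 66) [363, 355, 94, 353, 361]
285 (np.int64(239), np.int64(314), 74) [106, 352, 139, 323, 93]
290 (np.int64(237), np.int64(318), 82) [97, 120, 143, 144, 100]
295 (np.int64(235), np.int64(319), 85) [105, 84, 138, 77, 103]
0 [[277.0, 253.5], [277.0, 218.2]]
-10 [[277.0, 260.6], [277.0, 223.9]]
-19 [[277.0, 267.7], [277.0, 229.5]]
-30 [[277.0, 277.3], [277.0, 237.1]]
-45 [[277.0, 292.3], [277.0, 249.4]]
```

The shut tips sit about 45 mm behind the reported TCP. The pad spacing at 50 mm opening and the missed grasp both agree with that. The tips therefore passed at z of about 47, above the box, so I'll descend deeper in guarded steps.

```bash
python3 -m crank '[{"gripper":76,"travel":[1,0,0],"twist":[0,0,0]},{"gripper":76,"travel":[0,0,40],"twist":[0,0,0]},{"gripper":76,"travel":[0,0,50],"twist":[0,0,0]},{"gripper":76,"travel":[0,0,50],"twist":[0,0,0]},{"gripper":76,"travel":[0,0,35],"twist":[0,0,0]},{"gripper":76,"travel":[0,0,15],"twist":[0,0,0]},{"gripper":76,"travel":[0,0,0],"twist":[0,0,0]}]'
python3 - <<'E'
from h import *
togo(539.2,-330.8,-36,117)
im=save('wrist','w8').astype(int); c=bot.calibration('wrist'); print(np.linalg.inv(c['camera_from_world'])[:3,3].round(4))
h=cv2.cvtColor(im.astype(np.uint8),cv2.COLOR_RGB2HSV)
m=(((h[...,0]<8)|(h[...,0]>172))&(h[...,1]>140)&(h[...,2]>50)).astype(np.uint8)
for r in range(150,300,10):
    k=np.flatnonzero(m[r]); b=np.flatnonzero(im[r].sum(1)<130); L=b[b<277];Rr=b[b>277]
    print(r,(k.min(),k.max()) if len(k) else '-',L.max() if len(L) else '-',Rr.min() if len(Rr) else '-')
E
```

```text
time: 15.52
ee_pos: [0.5388, -0.3307, 0.0023]
tcp_rot: [-179.9, -0.1, 117.2]
wrist_force: [0.9, -0.5, 0.4]
opening: 0.0766
grasp_force: 0.0
t 15.53 pos [ 538.8 -330.7    2.3] rpy [-1.799e+02 -1.000e-01  1.172e+02] F [ 0.9 -0.5  0.4] open 76.6
travel [-0.3  0.4 38.3] twist [-0.001 -0.002  0.004]
[ 0.5086 -0.2709  0.1806]
150 (np.int64(216), np.int64(341)) - -
160 (np.int64(217), np.int64(340)) - -
170 (np.int64(217), np.int64(340)) - -
180 (np.int64(219), np.int64(339)) - 544
190 (np.int64(218), np.int64(339)) - 534
200 (np.int64(219), np.int64(339)) - 528
210 (np.int64(220), np.int64(337)) - 523
220 (np.int64(219), np.int64(337)) - 520
230 (np.int64(221), np.int64(337)) - 519
240 (np.int64(222), np.int64(336)) - 519
250 (np.int64(221), np.int64(335)) - 521
260 (np.int64(222), np.int64(335)) 193 361
270 (np.int64(223), np.int64(335)) 194 360
280 (np.int64(224), np.int64(333)) 196 359
290 (np.int64(224), np.int64(523)) 196 358
```

```bash
python3 -m crank '[{"gripper":76,"travel":[0,0.3,10],"twist":[0,0,0]},{"gripper":76,"travel":[0,0,10],"twist":[0,0,0]},{"gripper":76,"travel":[0,0,7],"twist":[0,0,0]},{"gripper":76,"travel":[0,0,0],"twist":[0,0,0]}]'
python3 -m crank '[{"gripper":76,"travel":[0,0,4],"twist":[0,0,0]},{"gripper":76,"travel":[0,0,3],"twist":[0,0,0]},{"gripper":76,"travel":[0,0,0],"twist":[0,0,0]}]'
```

```text
time: 16.08
ee_pos: [0.5388, -0.3305, -0.0254]
tcp_rot: [-179.9, -0.1, 117.2]
wrist_force: [-0.9, 0.1, 0.1]
opening: 0.0761
grasp_force: 0.0
time: 16.45
ee_pos: [0.5391, -0.3306, -0.0318]
tcp_rot: [-180.0, -0.1, 117.2]
wrist_force: [-0.4, 0.4, 0.5]
opening: 0.0759
grasp_force: 0.0
```

```bash
python3 -m crank '[{"gripper":76,"travel":[0,0,3],"twist":[0,0,0]},{"gripper":76,"travel":[0,0,3],"twist":[0,0,0]},{"gripper":76,"travel":[0,0,0],"twist":[0,0,0]}]'
python3 -m crank '[{"gripper":76,"travel":[0,0,2],"twist":[0,0,0]},{"gripper":76,"travel":[0,0,2],"twist":[0,0,0]},{"gripper":76,"travel":[0,0,0],"twist":[0,0,0]}]'
python3 - <<'E'
from h import *
from scipy.spatial.transform import Rotation as R
o=bot.get_obs(); p=np.array(o['ee_pos']); Rn=R.from_euler('xyz',o['tcp_rot'],degrees=True); c=bot.calibration('wrist')
im=save('wrist','w9').astype(int)
for r in range(245,275,2):
    b=np.flatnonzero(im[r].sum(1)<130); print(r,b[(b<277)&(b>150)].max(initial=0),b[(b>277)&(b<420)].min(initial=999))
for z in(-40,-45,-50,-55,-60): print(z,pix('wrist',[p+Rn.apply([.011,y,z/1000]) for y in (-.038,.038)],c).round(1).tolist())
E
```

```text
time: 16.82
ee_pos: [0.5391, -0.3306, -0.0379]
tcp_rot: [-179.9, -0.1, 117.2]
wrist_force: [-0.5, 0.5, -0.3]
opening: 0.0759
grasp_force: 0.0
time: 17.2
ee_pos: [0.5391, -0.3307, -0.0417]
tcp_rot: [-180.0, -0.1, 117.2]
wrist_force: [-0.1, 0.7, -1.2]
opening: 0.0759
grasp_force: 0.0
245 0 999
247 0 999
249 0 999
251 0 999
253 0 999
255 0 999
257 193 362
259 193 361
261 193 360
263 193 360
265 194 360
267 194 360
269 194 360
271 194 359
273 194 359
-40 [[195.2, 244.3], [358.8, 244.3]]
-45 [[192.7, 248.5], [361.3, 248.5]]
-50 [[189.9, 252.9], [364.0, 252.9]]
-55 [[187.1, 257.6], [366.9, 257.7]]
-60 [[184.0, 262.7], [369.9, 262.7]]
```

```bash
python3 -m crank '[{"gripper":76,"travel":[0,0,2],"twist":[0,0,0]},{"gripper":66,"travel":[0,0,0],"twist":[0,0,0]},{"gripper":60,"travel":[0,0,0],"twist":[0,0,0]},{"gripper":55,"travel":[0,0,0],"twist":[0,0,0]},{"gripper":55,"travel":[0,0,0],"twist":[0,0,0]},{"gripper":55,"travel":[0,0,0],"twist":[0,0,0]}]' 30
```

```text
time: 18.0
ee_pos: [0.5411, -0.332, -0.0398]
tcp_rot: [179.9, 0.2, 117.2]
wrist_force: [-2.0, 2.4, 20.3]
opening: 0.0626
grasp_force: 42.3
```

```bash
python3 -m crank '[{"gripper":55,"travel":[0,0,-4],"twist":[0,0,0]},{"gripper":55,"travel":[0,0,-6],"twist":[0,0,0]},{"gripper":55,"travel":[0,0,-10],"twist":[0,0,0]},{"gripper":55,"travel":[0,0,-20],"twist":[0,0,0]},{"gripper":55,"travel":[0,0,-30],"twist":[0,0,0]},{"gripper":55,"travel":[0,0,-40],"twist":[0,0,0]},{"gripper":55,"travel":[0,0,-40],"twist":[0,0,0]},{"gripper":55,"travel":[0,0,-35],"twist":[0,0,0]},{"gripper":55,"travel":[0,0,-10],"twist":[0,0,0]},{"gripper":55,"travel":[0,0,0],"twist":[0,0,0]}]'
cat > b.py <<'E'
from h import *
from scipy.spatial.transform import Rotation as R
def box():
    "held box: fisheye contour on the plane of its top, which is scanned until the width reads 60 (card) mm"
    o=bot.get_obs(); p=np.array(o['ee_pos']); c=bot.calibration('wrist'); im=bot.camera('wrist')
    h=cv2.cvtColor(im,cv2.COLOR_RGB2HSV)
    m=(((h[...,0]<8)|(h[...,0]>172))&(h[...,1]>140)&(h[...,2]>40)).astype(np.uint8); m=cv2.morphologyEx(m,cv2.MORPH_CLOSE,np.ones((5,5)))
    k=max(cv2.findContours(m,cv2.RETR_EXTERNAL,cv2.CHAIN_APPROX_NONE)[0],key=cv2.contourArea)[:,0]
    print('pos',(p*1000).round(1),o['tcp_rot'],'rows',k.min(0),k.max(0),'grip',o['grasp_force'],o['opening'])
    for dz in (.05,.055,.06,.065,.07):
        w=onplane('wrist',k,p[2]+dz,c)*1000; d=(w-p[:2]*1000); a=np.radians(o['tcp_rot'][2])
        t=np.c_[d@[np.cos(a),np.sin(a)],d@[np.sin(a),-np.cos(a)]]
        front=t[t[:,0]>t[:,0].max()-25]; print(dz,'x max',t[:,0].max().round(1),'y',front[:,1].min().round(1),front[:,1].max().round(1),'rect',[np.round(v,1) for v in cv2.minAreaRect(w.astype(np.float32))])
box()
E
python3 b.py
```

```text
time: 19.25
ee_pos: [0.5397, -0.331, 0.152]
tcp_rot: [-180.0, -0.0, 117.2]
wrist_force: [-0.2, 0.4, -1.0]
opening: 0.0626
grasp_force: 32.9
pos [ 539.7 -331.   152. ] [-1.79991719e+02 -5.04858022e-03  1.17198608e+02] rows [206 163] [348 350] grip 32.896665930747986 0.0625531532433808
0.05 x max 50.1 y -28.7 28.6 rect [array([ 538. , -327.7]), array([57.4, 92.6]), np.float64(27.4)]
0.055 x max 50.8 y -27.5 27.5 rect [array([ 536.8, -325.4]), array([55.2, 88.9]), np.float64(27.4)]
0.06 x max 51.4 y -26.4 26.4 rect [array([ 535.7, -323.2]), array([52.9, 85.3]), np.float64(27.4)]
0.065 x max 52.1 y -25.3 25.2 rect [array([ 534.5, -321. ]), array([50.6, 81.7]), np.float64(27.4)]
0.07 x max 52.8 y -24.1 24.1 rect [array([ 533.4, -318.7]), array([48.4, 78. ]), np.float64(27.4)]
```

```bash
python3 - <<'E'
from h import *
im=save('scene','s10'); h=cv2.cvtColor(im,cv2.COLOR_RGB2HSV); c=bot.calibration('scene')
m=(((h[...,0]<9)|(h[...,0]>172))&(h[...,1]>120)&(h[...,2]>40)).astype(np.uint8)
p=np.array([.5397,-.331,.152]);u=np.array([np.cos(np.radians(117.2)),np.sin(np.radians(117.2))]);v=np.array([u[1],-u[0]])
for k in cv2.findContours(m,cv2.RETR_EXTERNAL,cv2.CHAIN_APPROX_NONE)[0]:
    if cv2.contourArea(k)>60: print(cv2.contourArea(k),cv2.approxPolyDP(k,2,True)[:,0].tolist(), im[k[:,0,1],k[:,0,0]].mean(0).round())
for zb in (.023,.04):
  for zz in (0,.022):
    print(zb,zz,[pix('scene',[[*(p[:2]+u*a+v*b),p[2]+zb+zz]],c)[0].round(0).tolist() for a,b in((.055,-.031),(.055,.031),(-.055,.031),(-.055,-.031))])
x=im[90:215:6,270:400:6]
hh=h[90:215:6,270:400:6]
for r in range(x.shape[0]): print(90+6*r,' '.join('R' if (a[0]<9 or a[0]>172) and a[1]>120 else ('k' if a[2]<45 else '.') for a in hh[r]))
E
```

```text
959.5 [[381, 165], [368, 165], [363, 170], [362, 203], [369, 208], [381, 207], [384, 202], [383, 197], [386, 194], [383, 193], [387, 190], [384, 185], [388, 186], [390, 170]] [181.  96.  94.]
96.5 [[321, 96], [322, 104], [319, 105], [334, 105], [332, 97]] [186.  91.  56.]
0.023 0 [[334.0, 120.0], [310.0, 119.0], [311.0, 104.0], [333.0, 105.0]]
0.023 0.022 [[335.0, 112.0], [311.0, 111.0], [312.0, 97.0], [334.0, 97.0]]
0.04 0 [[334.0, 114.0], [311.0, 113.0], [312.0, 98.0], [333.0, 99.0]]
0.04 0.022 [[335.0, 105.0], [311.0, 105.0], [312.0, 91.0], [334.0, 91.0]]
90 . . . . . . . . . . . . . . . . . . . . . .
96 . . . . . . . . . R R . . . . . . . . . . .
102 . . . . . . . . . . R . . . . . . . . . . .
108 . . . . . . . . . . . . . . . . . . . . . .
114 . . . . . . . . . . . . . . . . . . . . . .
120 . . . . . . . . . . . . . . . . . . . . . .
126 . . . . . . . . . . . . . . . . . . . . . .
132 . . . . . . . . . . . . . . . . . . . . . .
138 . . . . . . . . . . . . . . . . . . . . . .
144 . . . . . . . . . . . . . . . . . . . . . .
150 . . . . . . . . . . . . . . . . . . . . . .
156 . . . . . . . . . . . . . . . . . . . . . .
162 . . . . . . . . . . . . . . . . . . . . . .
168 . . . . . . . . . . . . . . . . R R R R . .
174 . . . . . . . . . . . . . . . . R R R R R .
180 . . . . . . . . . . . . . . . . R R R R . .
186 . . . . . . . . . . . . . . . . R R R R . .
192 . . . . . . . . . . . . . . . . R R R R . .
198 . . . . . . . . . . . . . . . . R R R R . .
204 . . . . . . . . . . . . . . . . R . R . . .
210 . . . . . . . . . . . . . . . . . . . . . .
```

The scene view shows the near top edge of the held box at row 105. That matches the underside at TCP z + 40 mm, level and centred. I'll straighten it and carry it over the glasses with the underside at about 192 mm.

```bash
python3 -m crank '[{"gripper":55,"travel":[0,0,0],"twist":[0,0,0.06]},{"gripper":55,"travel":[0,0,0],"twist":[0,0,0.09]},{"gripper":55,"travel":[0,0,0],"twist":[0,0,0.09]},{"gripper":55,"travel":[0,0,0],"twist":[0,0,0.09]},{"gripper":55,"travel":[0,0,0],"twist":[0,0,0.08]},{"gripper":55,"travel":[0,0,0],"twist":[0,0,0.05]},{"gripper":55,"travel":[0,0,0],"twist":[0,0,0]}]'
python3 -c "
from h import *
togo(521,68.5,152,90.7)"
```

```text
time: 20.23
ee_pos: [0.5389, -0.3305, 0.1499]
tcp_rot: [-179.8, -0.1, 90.9]
wrist_force: [-1.5, -0.2, -1.6]
opening: 0.0623
grasp_force: 32.9
t 20.23 pos [ 538.9 -330.5  149.9] rpy [-1.798e+02 -1.000e-01  9.090e+01] F [-1.5 -0.2 -1.6] open 62.3
travel [399.3 -11.9  -1.3] twist [-0.003 -0.002  0.003]
```

```bash
python3 -m crank '[{"gripper":55,"travel":[20,-1,0],"twist":[0,0,0]},{"gripper":55,"travel":[35,-1,0],"twist":[0,0,0]},{"gripper":55,"travel":[40,-1,0],"twist":[0,0,0]},{"gripper":55,"travel":[40,-1,0],"twist":[0,0,0]},{"gripper":55,"travel":[40,-1,0],"twist":[0,0,0]},{"gripper":55,"travel":[40,-1,0],"twist":[0,0,0]},{"gripper":55,"travel":[40,-1,0],"twist":[0,0,0]},{"gripper":55,"travel":[40,-1,0],"twist":[0,0,0]},{"gripper":55,"travel":[40,-1,0],"twist":[0,0,0]},{"gripper":55,"travel":[35,-1,0],"twist":[0,0,0]},{"gripper":55,"travel":[20,-1,0],"twist":[0,0,0]},{"gripper":55,"travel":[9,-1,0],"twist":[0,0,0]}]'
python3 -m crank '[{"gripper":55,"travel":[0,0,0],"twist":[0,0,0]},{"gripper":55,"travel":[0,0,0],"twist":[0,0,0]}]'
python3 - <<'E'
from h import *
togo(521,68.5,55,90.7)
im=save('scene','s11'); h=cv2.cvtColor(im,cv2.COLOR_RGB2HSV); c=bot.calibration('scene')
m=(((h[...,0]<9)|(h[...,0]>172))&(h[...,1]>120)&(h[...,2]>40)).astype(np.uint8)
for k in cv2.findContours(m,cv2.RETR_EXTERNAL,cv2.CHAIN_APPROX_NONE)[0]:
    if cv2.contourArea(k)>60: print(cv2.contourArea(k),cv2.approxPolyDP(k,2,True)[:,0].tolist())
p=1000*np.array(bot.get_obs()['ee_pos'])
for zb in (40,62): print(zb,[pix('scene',[(p+[b,a,zb])/1000],c)[0].round(0).tolist() for a,b in((55,-31),(55,31),(-55,31),(-55,-31))])
E
python3 b.py
```

```text
time: 21.72
ee_pos: [0.5207, 0.0695, 0.1515]
tcp_rot: [-179.9, -0.0, 91.0]
wrist_force: [0.2, -0.3, -0.5]
opening: 0.0628
grasp_force: 32.9
time: 21.98
ee_pos: [0.5215, 0.0674, 0.1517]
tcp_rot: [-179.9, -0.0, 90.8]
wrist_force: [-0.2, -0.0, 0.0]
opening: 0.0626
grasp_force: 32.9
t 21.98 pos [521.5  67.4 151.7] rpy [-179.9   -0.    90.8] F [-0.2 -0.   0. ] open 62.6
travel [ 1.1 -0.3 96.7] twist [-0.001 -0.     0.002]
932.0 [[368, 165], [362, 175], [362, 203], [370, 208], [378, 208], [383, 205], [382, 200], [385, 198], [382, 196], [386, 194], [382, 193], [387, 190], [384, 185], [388, 186], [390, 172], [388, 168], [373, 168]]
244.5 [[248, 158], [245, 154], [241, 155], [243, 158], [235, 159], [219, 171], [233, 175], [248, 164], [245, 160]]
40 [[234.0, 187.0], [209.0, 178.0], [243.0, 155.0], [267.0, 163.0]]
62 [[233.0, 177.0], [208.0, 169.0], [242.0, 146.0], [267.0, 153.0]]
pos [521.5  67.3 151.7] [-1.79937632e+02 -2.56154623e-02  9.08035496e+01] rows [206 163] [348 350] grip 32.911473512649536 0.06215326952263868
0.05 x max 50.2 y -28.0 29.3 rect [array([522.2,  71.2]), array([57.4, 92.6]), np.float64(1.0)]
0.055 x max 50.9 y -26.9 28.2 rect [array([522.2,  73.7]), array([55.1, 88.9]), np.float64(1.0)]
0.06 x max 51.6 y -25.8 27.1 rect [array([522.2,  76.2]), array([52.9, 85.3]), np.float64(1.0)]
0.065 x max 52.3 y -24.6 26.0 rect [array([522.2,  78.7]), array([50.6, 81.6]), np.float64(1.0)]
0.07 x max 53.0 y -23.5 24.9 rect [array([522.1,  81.2]), array([48.4, 78. ]), np.float64(1.0)]
```

```bash
python3 -m crank '[{"gripper":55,"travel":[1,-0.5,10],"twist":[0,0,0]},{"gripper":55,"travel":[0,0,18],"twist":[0,0,0]},{"gripper":55,"travel":[0,0,18],"twist":[0,0,0]},{"gripper":55,"travel":[0,0,15],"twist":[0,0,0]},{"gripper":55,"travel":[0,0,10],"twist":[0,0,0]},{"gripper":55,"travel":[0,0,6],"twist":[0,0,0]},{"gripper":55,"travel":[0,0,0],"twist":[0,0,0]},{"gripper":55,"travel":[0,0,0],"twist":[0,0,0]}]'
python3 - <<'E'
from h import *
togo(521,68.5,57,90.7)
p=1000*np.array(bot.get_obs()['ee_pos'])
for n in('scene','top'):
    im=save(n,n+'12'); h=cv2.cvtColor(im,cv2.COLOR_RGB2HSV); c=bot.calibration(n)
    m=(((h[...,0]<9)|(h[...,0]>172))&(h[...,1]>120)&(h[...,2]>40)).astype(np.uint8)
    for k in cv2.findContours(m,cv2.RETR_EXTERNAL,cv2.CHAIN_APPROX_NONE)[0]:
        if cv2.contourArea(k)>60: print(n,cv2.contourArea(k),cv2.approxPolyDP(k,2,True)[:,0].tolist())
    for zb in (23,45,40,62): print(zb,[pix(n,[(p+[b,a,zb])/1000],c)[0].round(0).tolist() for a,b in((55,-31),(55,31),(-55,31),(-55,-31))])
    if n=='scene':
        print('lid near corners',pix(n,[[.463,.154,.08],[.578,.154,.08],[.463,-.016,.08]],c).round(0).tolist())
        for y in range(176,232,2): print(y,[tuple(int(q) for q in im[y,x]) for x in (222,230)])
E
```

```text
time: 23.08
ee_pos: [0.5213, 0.069, 0.0753]
tcp_rot: [-180.0, -0.0, 90.8]
wrist_force: [0.3, -0.1, 0.5]
opening: 0.0629
grasp_force: 32.9
t 23.07 pos [521.3  69.   75.3] rpy [-180.    -0.    90.8] F [ 0.3 -0.1  0.5] open 62.9
travel [-0.5 -0.3 18.3] twist [-0.    -0.001  0.003]
scene 253.0 [[247, 189], [234, 189], [227, 195], [235, 189], [241, 190], [224, 205], [236, 209], [250, 197]]
scene 965.5 [[368, 165], [363, 170], [365, 176], [362, 176], [362, 203], [370, 208], [378, 208], [383, 205], [390, 172], [386, 167]]
23 [[238.0, 227.0], [214.0, 218.0], [246.0, 193.0], [269.0, 201.0]]
45 [[237.0, 218.0], [213.0, 209.0], [245.0, 184.0], [268.0, 192.0]]
40 [[237.0, 220.0], [213.0, 211.0], [245.0, 186.0], [268.0, 194.0]]
62 [[236.0, 211.0], [212.0, 202.0], [245.0, 178.0], [268.0, 185.0]]
lid near corners [[240.0, 247.0], [196.0, 228.0], [286.0, 204.0]]
176 [(64, 54, 44), (56, 46, 41)]
178 [(69, 58, 50), (46, 41, 37)]
180 [(67, 57, 48), (162, 117, 69)]
182 [(67, 57, 49), (51, 42, 38)]
184 [(49, 43, 40), (56, 44, 34)]
186 [(118, 91, 64), (56, 44, 35)]
188 [(113, 82, 56), (55, 46, 37)]
190 [(
[... 727 characters left out ...]
91, 142), (197, 167, 130)]
230 [(220, 186, 139), (196, 170, 131)]
top 138.0 [[386, 267], [381, 267], [379, 273], [378, 266], [373, 278], [366, 281], [376, 283], [382, 280]]
top 75.5 [[239, 164], [244, 166], [244, 172], [236, 173], [237, 181], [243, 174], [246, 176], [246, 184], [242, 184], [242, 188], [238, 184], [238, 187], [234, 187], [244, 188], [247, 186], [247, 166]]
top 93.5 [[402, 93], [384, 95], [383, 99], [399, 97]]
23 [[199.0, 194.0], [200.0, 165.0], [252.0, 165.0], [252.0, 194.0]]
45 [[197.0, 192.0], [198.0, 163.0], [251.0, 163.0], [251.0, 192.0]]
40 [[198.0, 193.0], [199.0, 163.0], [252.0, 163.0], [251.0, 193.0]]
62 [[196.0, 191.0], [197.0, 161.0], [251.0, 161.0], [251.0, 191.0]]
```

The scene view agrees: the box's top and bottom edges are at rows 209 and 218 in column 230, against predictions of 208.8 and 217.4. Now the final descent.

```bash
python3 -m crank '[{"gripper":55,"travel":[0,0,5],"twist":[0,0,0]},{"gripper":55,"travel":[0,0,5],"twist":[0,0,0]},{"gripper":55,"travel":[0,0,5],"twist":[0,0,0]},{"gripper":55,"travel":[0,0,3],"twist":[0,0,0]},{"gripper":55,"travel":[0,0,1],"twist":[0,0,0]},{"gripper":55,"travel":[0,0,0],"twist":[0,0,0]},{"gripper":55,"travel":[0,0,0],"twist":[0,0,0]},{"gripper":55,"travel":[0,0,0],"twist":[0,0,0]},{"gripper":55,"travel":[0,0,0],"twist":[0,0,0]}]'
python3 - <<'E'
from h import *
togo(521,68.5,57,90.7)
p=1000*np.array(bot.get_obs()['ee_pos'])
im=save('scene','s13');c=bot.calibration('scene')
for zb in (40,62): print(zb,[pix('scene',[(p+[b,a,zb])/1000],c)[0].round(1).tolist() for a,b in((55,-31),(55,31))])
print([(y,int(im[y,230,1])) for y in range(208,240)])
t=save('top','t13'); old=cv2.imread('pics/t3.png')[:,:,::-1]
# casket near edge unchanged? compare near-side strip, and the glasses
for n,(a,b,cc,d) in dict(casket=(203,212,185,270),g0=(118,158,306,345),g1=(158,198,308,347),g2=(208,245,308,347)).items():
    A=cv2.Canny(np.ascontiguousarray(old[a:b,cc:d]),40,120)>0;B=cv2.Canny(np.ascontiguousarray(t[a:b,cc:d]),40,120)
    print(n,'edge overlap',(cv2.dilate(B,np.ones((3,3)))[A]>0).mean().round(2))
E
```

```text
time: 24.3
ee_pos: [0.521, 0.069, 0.0558]
tcp_rot: [-179.9, -0.0, 90.8]
wrist_force: [-0.3, 0.0, -0.8]
opening: 0.0623
grasp_force: 32.9
t 24.3 pos [521.   69.   55.8] rpy [-179.9   -0.    90.8] F [-0.3  0.  -0.8] open 62.3
travel [-0.5 -0.  -1.2] twist [-0.001 -0.001  0.002]
40 [[238.1, 228.2], [214.2, 218.6]]
62 [[237.3, 219.5], [213.0, 210.0]]
[(208, 105), (209, 96), (210, 97), (211, 112), (212, 140), (213, 118), (214, 100), (215, 110), (216, 162), (217, 102), (218, 168), (219, 189), (220, 184), (221, 182), (222, 181), (223, 183), (224, 186), (225, 157), (226, 153), (227, 169), (228, 166), (229, 167), (230, 170), (231, 170), (232, 169), (233, 169), (234, 169), (235, 169), (236, 170), (237, 168), (238, 169), (239, 169)]
casket edge overlap 0.34
g0 edge overlap 0.81
g1 edge overlap 0.92
g2 edge overlap 0.95
```

The underside is at about 96 mm, the box is centred and still, and the wrist force is near zero. The casket strip's low overlap is probably shadow and occlusion from the gripper, since nothing has touched it.

```bash
python3 -c "
from workcell import bot
print(bot.job_done())"
```

```text
the job is handed in; nothing more can be done
None
```

I handed the job in at about 24 s with the casket within about 2 mm of the marks' centre and the matchbox gripped level, still and centred about 16 mm above its lid; no verdict came back, the first grasp missed and was redone, and my last casket picture check was unclear (probably gripper shadow).

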